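Switch the spray air over to the other outlet

ROBOT

A 6-joint arm with a two-finger parallel gripper is mounted at the origin on the work surface. World frame = base frame: x ahead of the robot, y to its left, z up, the work surface at z = 0. Lengths are in mm, angles in rad, forces in N, time in s.
With the tool pointing down it reaches from about 400 to 925 mm from the base axis. Payload 12.5 kg.
Tool frame: the origin (TCP) lies midway between the tips of the shut fingers; the grasp point (between the pads) lies 19 mm behind it (env.grip_depth is the distance from the TCP to the grasp point, in mm); z points along the fingers, y is the line along which they close (so a half turn about z gives the same grasp; the last joint's range is limited). The gripper opens to 95 mm and grips with 3 to 60 N. Pads are 20 mm wide; open, the fingers measure 119 mm over their backs; the gripper's body (75 mm by 180 mm) begins 59 mm behind the grasp point.
Start: joints at [1.137, 0.491, 1.559, -0, 1.092, -0.106], TCP at [201.209, 591.745, 214.661] pointing down, gripper open.
Joint ranges: [-3.1, 3.1], [-0.84, 2.19], [0.05, 2.79], [-1.13, 4.28], [0.06, 2.93], [-2.69, 2.69]. Speed limits (rad/s): [2.22, 2.22, 2.79, 3.14, 3.14, 3.14].

INTERFACE

Orientations are given as [roll, pitch, yaw] about the fixed x, y, z axes, in that order (R = Rz(yaw) Ry(pitch) Rx(roll)).
In Python, from cell import monitor, viewer, order, env gives the robot as it stands.
- The arm moves only by the tool move_arm, never from a script. Its argument "moves" is one flat list of numbers, 4 for each row, row after row: the shift along the tool's x, y, z normalised to -1 to 1, where 1 is 0.15 m, then the turn about the tool's z normalised to -1 to 1, where 1 is pi/2 rad. A call has 1 to 10 rows; each row shifts and turns the commanded pose from where the row before left it, along the tool's axes as they then stand; what a row does not reach is not made up. A row lasts 1/8 s, in which the tool goes at most 62.5 mm and 10.7 degrees, less where a joint would pass 70% of its speed; a pose out of reach is approached as far as the arm can. A call with a number of a shift or a turn outside -1 to 1 is refused whole. A call with a gripper value outside its range is refused whole. "claw" is the finger opening in mm, from 0 to 95.1, set as the call begins (left out, the last holds). The fingers move at their own pace and stop on an object; the grip force is fixed at half the most. Time passes only in rows, so rows that do not move let the fingers close. It gives the time, the measured TCP pose, the force, the opening and the grip force at its end, in the units of the state.
- monitor.state(): the state, without advancing time (a new reading comes with each control period).
- viewer.read_camera(name): name is "scene" or "top"; returns the picture (384x512x3 uint8, red, green, blue); there is no depth.
- viewer.camera_info(name): a dict with "K" (3x3 intrinsics, pixels), "camera_from_world" (4x4, takes a point from world to camera coordinates). Camera axes: x right, y down, z forward; pixel columns grow to the right and rows downward; lengths in mm; the calibration is good to about 2 mm. A picture is of the moment at which its call begins. camera_info takes no time and is no camera call.
- order.job_done(): hands the job in; it is judged then, once.
The state is a dict: "t": time; "joints": joint angles; "qvel": joint speeds; "tau": joint torques, N m; "eef_pos": TCP position; "tcp_rot": TCP orientation; "ft_force": force on the tool from outside, world axes, zero at the start; "moment": the same for the moment, N m; "opening": opening from 0.0 (shut) to 1.0 (fully open); "grip_force": force on a finger pad.
Only numpy, scipy, OpenCV 4.12 (cv2) and the standard library are available. Lean on these libraries where they do the work, as an engineer would, in place of code of your own. Each camera call takes 0.05 s, during which the arm holds its last target. There are 200 camera calls.

TASK

First lift the tall clay beaker out of the way of the shut valve's handle and stand it upright, wholly on the round wooden board, without letting it bump either valve. Then turn the handle of the open air valve fully shut, across its pipe and hard against its stop, and only after that turn the other valve fully open, its handle in line with its pipe against its stop. Leave the beaker standing there and everything else on the table where it is.

Things in the scene. Friction and masses are not known exactly. Their poses are not given: they have to be found in the camera images.
- valve_a: brass ball valve, fixed, in a pipe 60 mm above the table (pipe parts reach 79 mm high). Origin on the table under the stem that the handle turns on; +x along the pipe to the header 100 mm away, -x along it to the outlet, which ends 100 mm from the stem; +y across; z up. Open at the start
- valve_b: brass ball valve, fixed, in a pipe 60 mm above the table (pipe parts reach 79 mm high). Origin on the table under the stem that the handle turns on; +x along the pipe to the header 100 mm away, -x along it to the outlet, which ends 100 mm from the stem; +y across; z up. Shut at the start, the beaker in its handle's way. Same look as the other, 200 mm beside it; either may be the left one
- handle_a (a joint): handle angle, rad: 0 = shut, hard stop, handle across the pipe along the valve's +y; pi/2 = open, hard stop, handle along the pipe to the outlet (valve's -x). Points to (-sin q, cos q) in the valve's x, y; opens counter-clockwise from above. Stiff: 0.3 N m (3 to 4 N near the tip), no spring, stays put. Starts at 1.35 to 1.57
- handle_b (a joint): handle angle, rad: 0 = shut, hard stop, handle across the pipe along the valve's +y; pi/2 = open, hard stop, handle along the pipe to the outlet (valve's -x). Points to (-sin q, cos q) in the valve's x, y; opens counter-clockwise from above. Stiff: 0.3 N m (3 to 4 N near the tip), no spring, stays put. Starts at 0 to 0.15
- grip_a (a point): valve_a: point on the handle's axis 90 mm from the stem, mid-height (105 mm above the table); its +y axis points along the handle away from the stem. The handle is a flat lever 115 mm long; its outer 75 mm is a black grip 18 mm wide and 12 mm thick (from 99 to 111 mm above the table), free space beneath down to the pipes
- grip_b (a point): valve_b: point on the handle's axis 90 mm from the stem, mid-height (105 mm above the table); its +y axis points along the handle away from the stem. The handle is a flat lever 115 mm long; its outer 75 mm is a black grip 18 mm wide and 12 mm thick (from 99 to 111 mm above the table), free space beneath down to the pipes
- beaker: tall plain unglazed clay beaker, open at the top, loose, about 0.3 kg: straight cylinder 54 mm across, 180 mm high, wall 4 mm, foot 48 mm across; origin at the centre of its underside, z up
- board: round plywood ware board, 200 mm across, 12 mm thick, fixed flat on the table, empty; origin at the centre of its underside (top 12 mm above it)
- header: fixed steel air pipe along its own y, 440 mm long, 24 mm thick, centre 60 mm above the table, on two feet; both branches leave it toward its -x, 100 mm left and right of its middle. A filter-regulator 50 mm square and 119 mm high stands at its -y end, 235 mm from the middle. Origin on the table under its middle
- jar: bystander: low jar 48 mm across, 60 mm high, between the two valves (lower than the handles); origin centre of underside
- glass: bystander: clear tumbler 70 mm across, 90 mm high; origin centre of underside
- brush: bystander: flat glaze brush 200 mm long along its x, 12 mm high; origin at mid-length on its underside
- jug: bystander: steel vacuum jug with black top, 124 mm across, 215 mm high; origin centre of underside
- mug: bystander: blue mug 80 mm across, 90 mm high; origin centre of underside
Things that resemble listed ones, but are neither listed nor needed, are in the scene too. Of the things that look like the beaker, take the one that is farthest from the robot's base at the start.

How it is judged (in metres and radians):
On the way, in this order (a step that is already met when the one before it is completed fails the run):
1. the beaker stands upright on the round board, let go (horizontal distance between beaker and board below 0.08 m and angle between beaker's own z axis and vertical below 0.1 rad and z of beaker in the frame of board between 0.008 and 0.017 m and linear speed of beaker below 0.02 m/s and contact force between the fingers and beaker below 0.1 N), for 0.2 s.
2. the valve that was open is fully shut (value of joint handle_a below 0.08 rad), for 0.1 s.
3. the valve that was shut is fully open (value of joint handle_b above 1.49 rad), for 0.1 s.
At the end, for the whole second after the job is handed in: The valve that was open is shut to within 0.08 rad of its stop, the one that was shut is open to within 0.08 rad of its stop (handle above 1.49 rad), and the beaker stands at rest and upright (within 0.1 rad) on the round board, its centre within 80 mm of the board's centre (value of joint handle_a below 0.08 rad and value of joint handle_b above 1.49 rad and horizontal distance between beaker and board below 0.08 m and angle between beaker's own z axis and vertical below 0.1 rad and z of beaker in the frame of board between 0.008 and 0.017 m and linear speed of beaker below 0.02 m/s); the robot touches nothing.
It fails at once if the other valve was opened before the first was shut (value of joint handle_a above 0.12 rad and value of joint handle_b above 0.5 rad).
It fails at once if the beaker bumped a valve or its handle (contact force between beaker and valve_a above 1.5 N or contact force between beaker and valve_b above 1.5 N).
It fails at once if the beaker was tipped over (angle between beaker's own z axis and vertical above 0.7 rad).
It fails at once if something else on the table was moved by more than 30 mm (distance of any of jar, glass, brush, jug, mug from where it was at the start of the episode above 0.03 m).
It also fails if it takes over 72 s, if anything falls off the work surface, if the arm or the gripper's body presses on something with over 40 N, if the wrist force passes 120 N, or if a joint passes its speed limit or range.

## Working session

There is one attempt and no reset: what is moved stays moved. The work goes in short steps, Python scripts to look and compute and a tool call to move; the robot and the scene stay as the last step left them, time stands still between calls to the robot, and variables do not carry over. Pictures are saved under pics/ and viewed, at most 10 in all, crops included, and the job is handed in when it is done.

Besides the shell and the picture viewer there is one more tool, called after "Request:" as a command line: name --argument value ..., lists and objects as JSON in quotes. move_arm: Moves the arm, as the interface text tells. Scaled input: -1 to 1 covers 0.15 m each way for a shift and pi/2 rad each way for a turn. Its arguments: {"type":"object","properties":{"moves":{"type":"array"},"claw":{"type":"number"}},"required":["moves"]}

```bash
mkdir -p pics; ls; cat > h.py <<'E'
import numpy as np, cv2
from cell import monitor, viewer, order, env
def snap(cam,name):
    im=viewer.read_camera(cam); cv2.imwrite('pics/'+name,im[:,:,::-1]); return im
def ray(cam,u,v):
    c=viewer.camera_info(cam);K=np.array(c['K']);T=np.array(c['camera_from_world'])
    R=T[:3,:3];o=-R.T@T[:3,3];d=R.T@np.linalg.inv(K)@np.array([u,v,1.]);return o,d
def at(cam,u,v,z):
    o,d=ray(cam,u,v);return o+d*(z-o[2])/d[2]
def proj(cam,p):
    c=viewer.camera_info(cam);T=np.array(c['camera_from_world']);q=np.array(c['K'])@(T[:3,:3]@np.array(p,float)+T[:3,3]);return q[:2]/q[2]
E
python3 - <<'E'
from h import *
a=snap('top','top0.png');b=snap('scene','scene0.png')
for c in('top','scene'):
    print(ray(c,256,192)); print(np.round(proj(c,[500,0,0])),np.round(proj(c,[600,0,0])),np.round(proj(c,[500,100,0])))
    im=a if c=='top' else b
    cv2.imwrite(f'pics/{c}0b.png',cv2.resize(im[:,:,::-1],(800,600),interpolation=cv2.INTER_CUBIC))
print(monitor.state())
E
```

```text
pics
(array([ 437.59058659,  -38.14770234, 1363.0196626 ]), array([ 0.07098027,  0.0025877 , -0.9974954 ]))
[246. 202.] [247. 174.] [218. 201.]
(array([1054.76890215, -544.18708181,  964.57484642]), array([-0.45225371,  0.44886847, -0.77080935]))
[255. 196.] [276. 212.] [274. 181.]
{'t': 0.1, 'joints': array([ 1.13740868e+00,  4.91488056e-01,  1.55939127e+00, -3.90468626e-05,
        1.09167601e+00, -1.05610623e-01]), 'qvel': array([-0.00116622, -0.00083087, -0.0027306 ,  0.00075321,  0.0007388 ,
        0.00128272]), 'tau': array([ 1.71831121e-03, -6.13617325e+01, -2.58604538e+01,  6.93595293e-02,
        4.70740255e-02, -5.39161658e-05]), 'eef_pos': array([201.11669405, 591.53490301, 214.12620116]), 'tcp_rot': array([-3.14063169e+00, -6.70401450e-05,  2.81383361e+00]), 'ft_force': array([-0.86661718, -0.2968489 ,  0.37915097]), 'moment': array([ 0.04600514, -0.00061308, -0.02025161]), 'grip_force': 0.0, 'opening': 0.9988571259347094}
```

View pics/top0b.png

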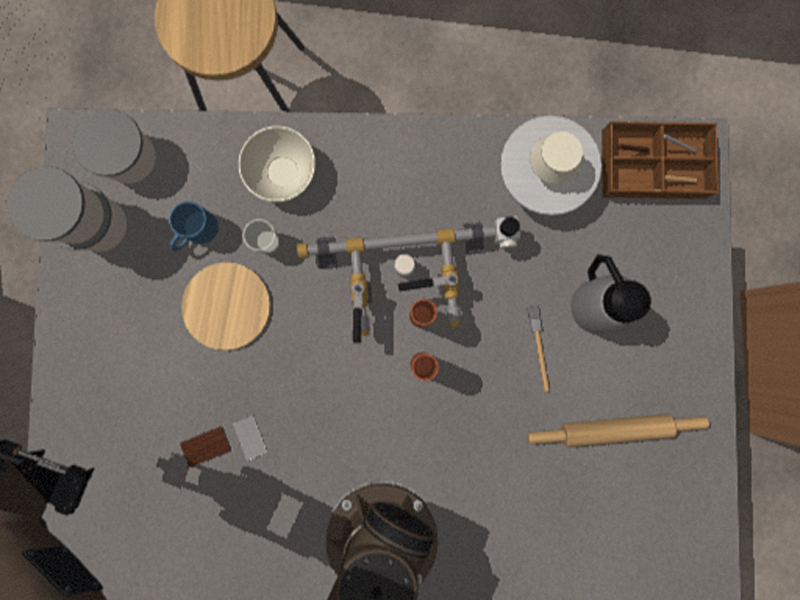

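View pics/scene0b.png

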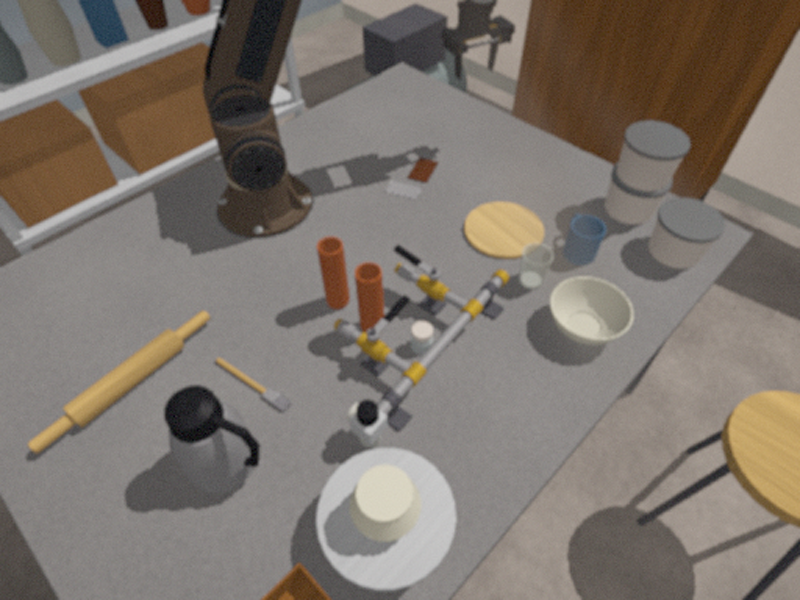

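The top view shows two look-alike beakers, at (423,312) and (425,366) in 800x600 pixels. I choose the one at (423,312): it is farther from the base (380,560) and next to valve B's handle. The board is at (227,306). Valve A's stem is at (359,288) with its handle along the pipe, and valve B's stem is at (450,281) with its handle across the pipe.

```bash
cat > m.py <<'E'
from h import *
a=cv2.imread('pics/top0.png'); s=cv2.imread('pics/scene0.png')
def blobs(im,lo,hi,amin):
    m=cv2.inRange(cv2.cvtColor(im,cv2.COLOR_BGR2HSV),lo,hi)
    m=cv2.morphologyEx(m,cv2.MORPH_OPEN,np.ones((2,2)))
    cs,_=cv2.findContours(m,cv2.RETR_EXTERNAL,cv2.CHAIN_APPROX_NONE)
    return [c for c in cs if cv2.contourArea(c)>amin]
def show(n,cs,z):
    for c in cs:
        (u,v),r=cv2.minEnclosingCircle(c);x=c.reshape(-1,2);P=np.array([at('top',p[0],p[1],z)[:2] for p in x])
        (cx,cy),R=cv2.minEnclosingCircle(P.astype(np.float32))
        print(n,'px800',np.round(np.array([u,v])*1.5625),'circ',np.round([cx,cy,R]),'bbox',np.round(P.min(0)),np.round(P.max(0)))
show('clay',blobs(a,(0,110,40),(12,255,255),60),180)
show('board',blobs(a,(12,60,110),(25,200,255),900),12)
show('black',[c for c in blobs(a,(0,0,0),(180,255,42),40) if 130<c[:,0,1].mean()<230],105)
show('brass',blobs(a,(18,120,60),(28,255,255),15),79)
B=np.array([at('top',u/1.5625,v/1.5625,z) for u,v,z in[(359,288,100),(450,281,100),(404,264,60)]]);print(B.round())
crop=cv2.resize(a[130:250,180:340],(800,600),interpolation=cv2.INTER_CUBIC);cv2.imwrite('pics/crop.png',crop)
E
python3 m.py
```

```text
clay px800 [206. 447.] circ [228. 339.  46.] bbox [193. 293.] [263. 385.]
clay px800 [425. 367.] circ [389. -87.  28.] bbox [ 365. -114.] [414. -61.]
clay px800 [424. 314.] circ [495. -83.  28.] bbox [ 469. -110.] [523. -57.]
board px800 [620. 432.] circ [ 244. -531.  203.] bbox [ 210. -733.] [ 282. -329.]
board px800 [226. 307.] circ [512. 359. 101.] bbox [415. 259.] [611. 458.]
board px800 [216.  18.] circ [1191.  408.  143.] bbox [1053.  268.] [1238.  548.]
black px800 [358. 327.] circ [470.  53.  34.] bbox [437.  46.] [503.  60.]
black px800 [416. 286.] circ [557. -69.  35.] bbox [ 547. -104.] [568. -34.]
black px800 [627. 299.] circ [ 537. -516.   53.] bbox [ 484. -565.] [ 587. -469.]
black px800 [603. 271.] circ [ 594. -465.   31.] bbox [ 576. -496.] [ 623. -439.]
black px800 [511. 228.] circ [ 685. -269.   20.] bbox [ 667. -286.] [ 705. -253.]
brass px800 [453. 293.] circ [ 546. -149.   18.] bbox [ 534. -163.] [ 558. -136.]
brass px800 [362. 285.] circ [560.  48.  24.] bbox [541.  33.] [579.  67.]
brass px800 [449. 271.] circ [ 593. -141.   15.] bbox [ 585. -156.] [ 602. -129.]
brass px800 [303. 252.] circ [631. 177.  17.] bbox [618. 166.] [645. 187.]
brass px800 [355. 246.] circ [645.  64.  22.] bbox [629.  48.] [661.  79.]
brass px800 [447. 238.] circ [ 667. -135.   22.] bbox [ 653. -152.] [ 681. -118.]
[[ 552.   53.  100.]
 [ 570. -141.  100.]
 [ 610.  -42.   60.]]
```

View pics/crop.png

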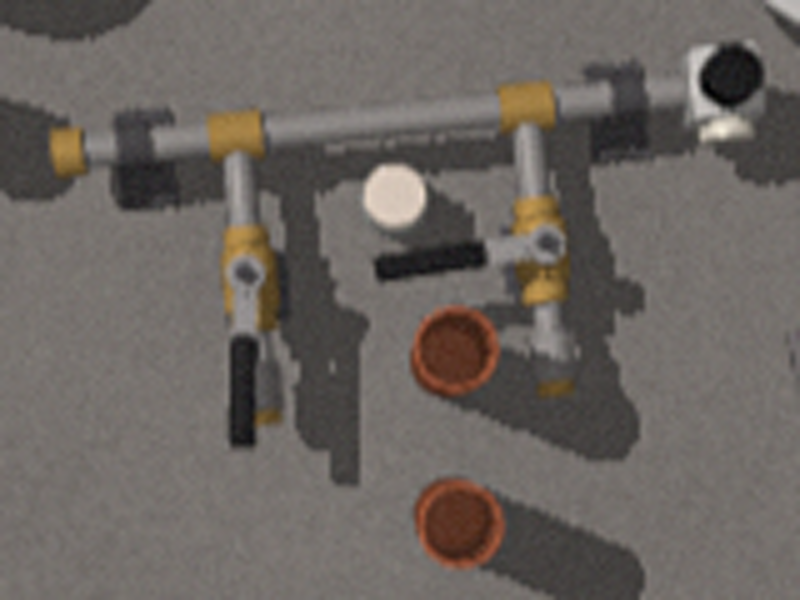

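The crop confirms the target beaker at crop pixel (456,350), beside the handle of valve B; the decoy sits at (460,522), nearer the robot. The measured beaker radius of 28 mm and board radius of 101 mm match the given sizes. Next I refine the stems and cross-check with the scene camera while moving.

```bash
python3 - <<'E'
from h import *
f=lambda u,v:(180+u/5-.4,130+v/5-.4)
for n,u,v,z in[('stemA',245,270,115),('stemB',547,242,115),('tipA',243,446,111),('tipB',377,269,111),('teeA',237,135,79),('teeB',527,104,79),('jar',394,196,60)]:
    p=at('top',*f(u,v),z);print(n,p.round(),'scene800',(proj('scene',p)*1.5625).round())
print((proj('scene',[495,-83,180])*1.5625).round(),(proj('scene',[495,-83,0])*1.5625).round(),(proj('scene',[512,359,12])*1.5625).round())
E
```

```text
stemA [553.  55. 115.] scene800 [434. 272.]
stemB [ 574. -143.  115.] scene800 [372. 332.]
tipA [437.  55. 111.] scene800 [395. 246.]
tipB [555. -31. 111.] scene800 [406. 296.]
teeA [648.  65.  79.] scene800 [470. 304.]
teeB [ 672. -131.   79.] scene800 [413. 369.]
jar [610. -42.  60.] scene800 [422. 329.]
[365. 271.] [370. 327.] [501. 227.]
```

Request:
move_arm --moves '[0,0,-0.2,-0.105,0,0,-0.2,-0.105,-0.33,-0.1,0,0,-0.33,-0.2,0,0,-0.33,-0.25,0,0,-0.33,-0.25,0,0,0,0,0,0]' --claw 95

```text
t: 0.98
eef_pos: [402.4, 469.6, 274.2]
tcp_rot: [-3.141, -0.0, 3.139]
ft_force: [-0.7, 0.7, -0.6]
opening: 1.001
grip_force: 0.0
```

Request:
move_arm --moves '[-0.06,-0.36,0,0,-0.06,-0.37,0,0,-0.06,-0.37,0,0,-0.06,-0.37,0,0,-0.06,-0.37,0,0,-0.06,-0.37,0,0,-0.06,-0.37,0,0,-0.06,-0.37,0,0,-0.07,-0.37,0,0,-0.067,-0.364,0,0]'

```text
t: 2.22
eef_pos: [493.3, -81.2, 274.7]
tcp_rot: [3.141, 0.0, -3.139]
ft_force: [-0.5, 0.1, -0.3]
opening: 1.0
grip_force: 0.0
```

Request:
move_arm --moves '[0,0,0,0,0,0,0,0]'

```text
t: 2.48
eef_pos: [492.9, -79.4, 274.4]
tcp_rot: [3.141, -0.001, -3.139]
ft_force: [0.5, 0.6, 0.4]
opening: 0.999
grip_force: 0.0
```

```bash
python3 - <<'E'
from h import *
im=snap('scene','s1.png'); print(monitor.state()['eef_pos'].round(1),monitor.state()['joints'].round(2))
cv2.imwrite('pics/s1b.png',cv2.resize(im[100:260,160:373,::-1],(799,600),interpolation=cv2.INTER_CUBIC))
E
```

```text
[492.9 -79.  274.5] [-0.29  0.25  1.78  0.    1.12 -1.87]
```

View pics/s1b.png

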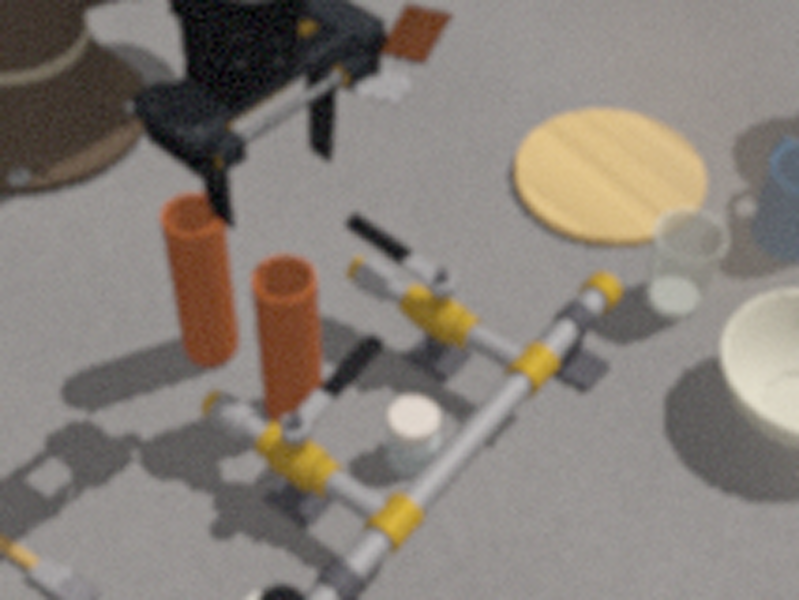

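The fingers, at crop pixels (225,220) and (325,155), straddle the target beaker's rim at (286,275) from above. I'll descend and grip.

Request:
move_arm --moves '[-0.013,-0.026,0,0,0,0,0.24,0,0,0,0.24,0,0,0,0.24,0,0,0,0.24,0,0,0,0,0,0,0,0,0]'

```text
t: 3.4
eef_pos: [495.8, -83.9, 131.8]
tcp_rot: [-3.141, 0.001, -3.139]
ft_force: [-0.2, -0.2, 0.3]
opening: 1.001
grip_force: 0.0
```

Request:
move_arm --moves '[0,0,0,0,0,0,0,0,0,0,0,0,0,0,0,0,0,0,0,0,0,0,0,0]' --claw 40

```text
t: 4.15
eef_pos: [495.1, -84.2, 130.6]
tcp_rot: [3.142, 0.0, -3.14]
ft_force: [-0.8, 0.1, 0.9]
opening: 0.565
grip_force: 29.9
```

Request:
move_arm --moves '[0,0,-0.08,0,0,0,-0.15,0,0,0,-0.2,0,0,0,-0.2,0,0,0,-0.2,0,0,0,-0.1,0,0,0,0,0]'

```text
t: 5.03
eef_pos: [495.2, -84.2, 270.7]
tcp_rot: [-3.141, 0.001, -3.139]
ft_force: [-0.0, -0.4, -3.2]
opening: 0.57
grip_force: 29.9
```

Request:
move_arm --moves '[-0.01,0.15,0,0,-0.01,0.25,0,0,-0.01,0.35,0,0,-0.01,0.38,0,0,-0.01,0.38,0,0,-0.01,0.38,0,0,-0.01,0.38,0,0,-0.02,0.34,0,0,-0.02,0.25,0,0,-0.003,0.09,0,0]'

```text
t: 6.28
eef_pos: [510.5, 360.0, 268.1]
tcp_rot: [-3.14, -0.002, -3.138]
ft_force: [-0.7, -0.5, -2.4]
opening: 0.563
grip_force: 29.9
```

Request:
move_arm --moves '[0,0,0,0,0,0,0,0,0,0,0,0]'

```text
t: 6.65
eef_pos: [511.4, 357.3, 270.3]
tcp_rot: [-3.142, 0.0, -3.141]
ft_force: [0.8, 0.2, -2.1]
opening: 0.568
grip_force: 29.9
```

Request:
move_arm --moves '[0,0,0.2,0,0,0,0.25,0,0,0,0.2,0,0,0,0.12,0,0,0,0.05,0,0,0,0.018,0,0,0,0.01,0,0,0,0.005,0,0,0,0,0,0,0,0,0]'

```text
t: 7.9
eef_pos: [511.4, 358.5, 142.7]
tcp_rot: [3.141, 0.001, -3.139]
ft_force: [0.4, -0.1, 1.0]
opening: 0.562
grip_force: 29.9
```

Contact: the vertical force went from −2.1 N to +1.0 N, at the height I expected. Releasing.

Request:
move_arm --moves '[0,0,0,0,0,0,0,0,0,0,0,0,0,0,0,0]' --claw 95

```text
t: 8.4
eef_pos: [511.2, 358.4, 142.2]
tcp_rot: [3.142, 0.0, -3.14]
ft_force: [-0.1, 0.0, -0.3]
opening: 0.927
grip_force: 0.0
```

Request:
move_arm --moves '[0,0,-0.15,0,0,0,-0.3,0,0,0,-0.3,0,0,0,-0.2,0,0,0,0,0]'

```text
t: 9.02
eef_pos: [511.6, 358.7, 287.0]
tcp_rot: [3.139, 0.004, -3.139]
ft_force: [-0.3, -0.6, -0.3]
opening: 0.997
grip_force: 0.0
```

```bash
python3 - <<'E'
from h import *
im=snap('scene','s2.png'); print(monitor.state()['eef_pos'].round(1))
cv2.imwrite('pics/s2b.png',cv2.resize(im[80:260,160:400,::-1],(800,600),interpolation=cv2.INTER_CUBIC))
E
```

```text
[511.2 358.4 285.2]
```

View pics/s2b.png

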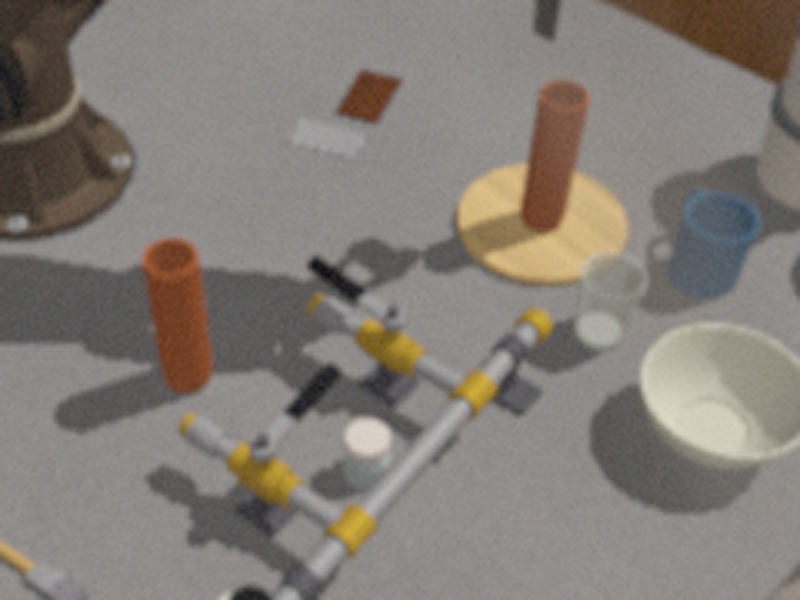

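The beaker stands upright near the middle of the board, its foot at crop pixel (543,222), and the fingers are clear. Now handle A: close the fingers into a peg, go to its −y side, then sweep.

Request:
move_arm --moves '[0.0,-0.2,0,0,0.04,-0.34,0,0,0.04,-0.36,0,0,0.04,-0.36,0,0,0.04,-0.36,0,0,0.04,-0.36,0,0,0.04,-0.25,0,0,0.04,-0.09,0,0,0,0,0.3,0,0,0,0.3,0]' --claw 0

```text
t: 10.32
eef_pos: [469.5, 10.7, 193.2]
tcp_rot: [3.141, 0.0, -3.14]
ft_force: [0.3, -0.0, -0.9]
opening: 0.023
grip_force: 0.0
```

Request:
move_arm --moves '[0,0,0.3,0,0,0,0.3,0,0,0,0.09,0,0,0,0,0,0,0,0,0]'

```text
t: 10.95
eef_pos: [470.5, 10.4, 92.4]
tcp_rot: [-3.141, 0.002, -3.139]
ft_force: [0.3, -0.5, -0.4]
opening: 0.0
grip_force: 0.0
```

Request:
move_arm --moves '[0,0.16,0,0,0.016,0.147,0,0,-0.023,0.145,0,0,-0.06,0.135,0,0,-0.092,0.114,0,0,-0.093,0.072,0,0,-0.06,0.03,0,0,0,0,0,0,0,0,0,0]'

```text
t: 12.08
eef_pos: [516.5, 130.7, 91.6]
tcp_rot: [3.141, 0.001, -3.14]
ft_force: [0.1, 0.7, 0.1]
opening: 0.005
grip_force: 0.0
```

Advance in small steps until the stop shows in the force.

Request:
move_arm --moves '[-0.03,0,0,0,0,0,0,0]'

```text
t: 12.32
eef_pos: [520.8, 130.8, 91.2]
tcp_rot: [3.141, -0.0, -3.14]
ft_force: [-3.5, 1.3, 1.9]
opening: 0.003
grip_force: 1.2
```

Request:
move_arm --moves '[-0.03,0,0,0,0,0,0,0]'

```text
t: 12.58
eef_pos: [521.5, 130.7, 90.8]
tcp_rot: [-3.141, -0.009, -3.139]
ft_force: [-20.6, 0.8, 12.2]
opening: 0.002
grip_force: 10.0
```

Request:
move_arm --moves '[-0.02,0,0,0,0,0,0,0]'

```text
t: 12.82
eef_pos: [521.8, 130.7, 90.7]
tcp_rot: [-3.14, -0.015, -3.139]
ft_force: [-33.1, 0.7, 20.7]
opening: 0.007
grip_force: 16.4
```

The stop shows: about 33 N at x≈521.5, where the geometry put it. Back off, lift, and check with the camera before going to valve B.

Request:
move_arm --moves '[0.1,0,0,0,0.1,0,0,0,0,0,-0.25,0,0,0,-0.25,0,0,0,-0.25,0,-0.15,-0.31,0,0,-0.16,-0.31,0,0,-0.16,-0.31,0,0,-0.16,-0.31,0,0,0,0,0,0]'

```text
t: 14.08
eef_pos: [594.3, -58.0, 203.1]
tcp_rot: [-3.141, 0.001, 3.14]
ft_force: [-1.3, 0.8, -0.2]
opening: 0.003
grip_force: 0.0
```

```bash
python3 - <<'E'
from h import *
im=snap('scene','s3.png'); print(monitor.state()['eef_pos'].round(1))
cv2.imwrite('pics/s3b.png',cv2.resize(im[100:260,180:393,::-1],(799,600),interpolation=cv2.INTER_CUBIC))
E
```

```text
[593.4 -56.4 203.2]
```

View pics/s3b.png

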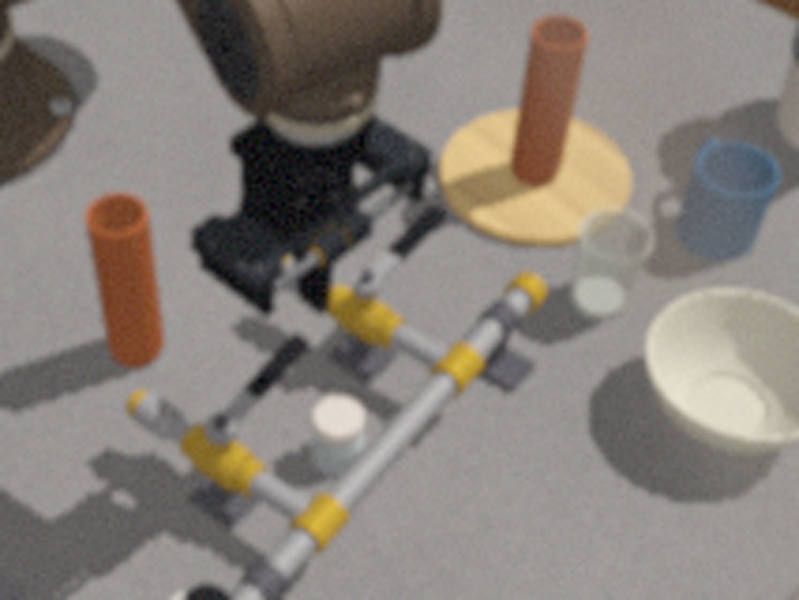

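Handle A now lies across its pipe, from the stem at (370,285) to the tip at (440,210), parallel to the header. Handle B is still shut, its tip at (300,345). Descend behind B and sweep.

Request:
move_arm --moves '[0,0,0.25,0,0,0,0.25,0,0,0,0.24,0,0,0,0,0,0,0,0,0]'

```text
t: 14.75
eef_pos: [593.7, -54.5, 94.0]
tcp_rot: [-3.141, 0.001, -3.139]
ft_force: [0.5, 0.7, 0.0]
opening: 0.005
grip_force: 0.0
```

Request:
move_arm --moves '[0.09,-0.02,0,0,0.16,-0.015,0,0,0.14,-0.047,0,0,0.122,-0.082,0,0,0.098,-0.11,0,0,0.054,-0.104,0,0,0.03,-0.1,0,0,0,0,0,0,0,0,0,0]'

```text
t: 15.88
eef_pos: [489.2, -126.9, 92.5]
tcp_rot: [3.141, -0.001, -3.14]
ft_force: [0.6, 0.5, -0.4]
opening: 0.003
grip_force: 0.0
```

Request:
move_arm --moves '[0,-0.03,0,0,0,0,0,0]'

```text
t: 16.12
eef_pos: [489.1, -131.1, 92.4]
tcp_rot: [3.141, -0.001, -3.139]
ft_force: [-1.1, 2.2, -0.4]
opening: 0.005
grip_force: 1.1
```

Request:
move_arm --moves '[0,-0.03,0,0,0,0,0,0]'

```text
t: 16.38
eef_pos: [488.9, -135.2, 92.4]
tcp_rot: [3.14, -0.001, -3.14]
ft_force: [-0.7, 9.5, -1.0]
opening: 0.004
grip_force: 4.6
```

Request:
move_arm --moves '[0,-0.02,0,0,0,0,0,0]'

```text
t: 16.62
eef_pos: [488.8, -135.8, 92.3]
tcp_rot: [3.137, -0.002, -3.14]
ft_force: [3.6, 30.5, 3.0]
opening: 0.008
grip_force: 14.7
```

The stop shows at 30 N, y≈−135.6 against the −134 expected. Back off, lift and check.

Request:
move_arm --moves '[0,0.1,0,0,0,0.12,0,0,0,0,-0.25,0,0,0,-0.3,0,0,0,-0.3,0,0.25,0.3,0,0,0.0,0.35,0,0,0,0.3,0,0,0,0,0,0,0,0,0,0]'

```text
t: 17.88
eef_pos: [451.6, 36.4, 220.2]
tcp_rot: [-3.141, 0.0, -3.139]
ft_force: [0.8, 0.9, 0.0]
opening: 0.004
grip_force: 0.0
```

```bash
python3 - <<'E'
from h import *
im=snap('scene','s4.png'); print(monitor.state()['eef_pos'].round(1))
cv2.imwrite('pics/s4b.png',cv2.resize(im[80:272,150:406,::-1],(800,600),interpolation=cv2.INTER_CUBIC))
E
```

```text
[451.6  36.  220.2]
```

View pics/s4b.png

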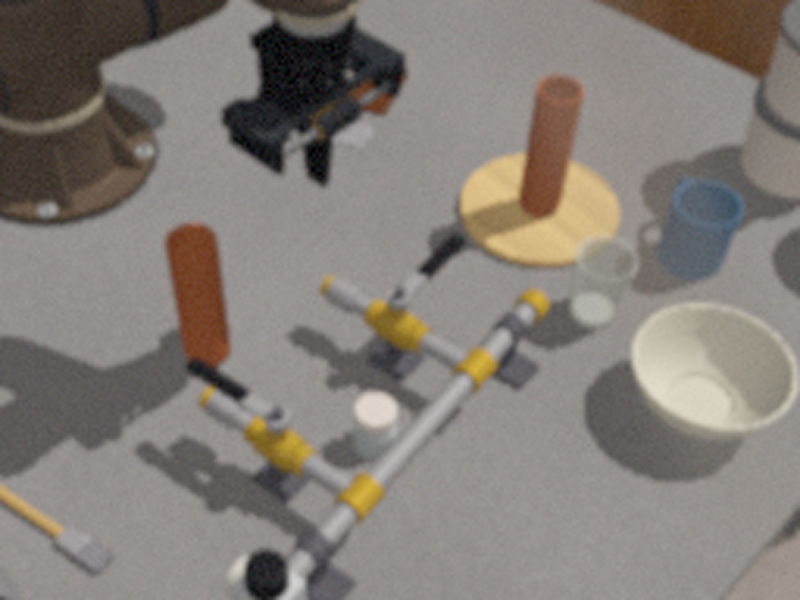

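Handle A lies across its pipe with its tip at (462,242), and handle B lies along its pipe with its tip at (193,366). The beaker stands on the board at (540,210), and the arm is clear. Handing in.

```bash
python3 -c "
from cell import order
print(order.job_done())"
```

```text
the job is handed in; nothing more can be done
None
```

The job is handed in after about 18 s of robot time: the beaker stands upright on the board, the open valve was shut against its stop, and only then was the other valve opened against its stop; the hand-in returned no verdict.

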